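# Match two coils by their cores

### The arm

A 6-joint arm with a two-finger parallel gripper is mounted at the origin on the work surface. World frame = base frame: x ahead of the robot, y to its left, z up, the work surface at z = 0. Lengths are in m, angles in rad, forces in N, time in s.
With the tool pointing down it reaches from about 0.225 to 0.875 m from the base axis. Payload 3.4 kg.
Tool frame: the origin (TCP) lies midway between the tips of the shut fingers; the grasp point (between the pads) lies 19 mm behind it (manip.grip_point_offset is the distance from the TCP to the grasp point, in m); x points along the fingers, y is the direction in which the jaws open and shut, and the axes are right-handed (so a half turn about x gives the same grasp; the last joint's range is limited). The gripper opens to 85 mm and grips with 20 to 120 N. Pads are 22 mm wide; open, the fingers measure 114 mm over their backs; the gripper's body (76 mm by 85 mm) begins 54 mm behind the grasp point. The pads swing forward as they close: fully open they stand 13 mm farther back than shut.
Start: joints at [1.098, 0.276, 1.505, -0, 1.361, -0.121], TCP at [0.198, 0.54, 0.231] pointing down, gripper open.
Joint ranges: [-2.89, 2.89], [-0.75, 2.08], [0.22, 2.7], [-1.18, 4.32], [0.11, 2.71], [-2.7, 2.7]. Speed limits (rad/s): [2.57, 2.57, 3.14, 3.14, 3.14, 3.14].

### API

Orientations are given as a unit quaternion [w, x, y, z].
In Python, from rig import manip gives the robot as it stands.
- The arm moves only by the shell command python3 -m crank 'ROWS' [FORCE]. ROWS is a JSON object of lists of equal length, an entry for each row: "grip": the opening, from 0 (shut) to 1 (fully open); "slide": the shift along the world's x, y, z in cm, a list of three; "roll": the turn about the world's z in degrees. In form: {"grip": [grip, ...], "slide": [[dx, dy, dz], ...], "roll": [roll, ...]}. A call has 1 to 20 rows; each row is the pose to reach, as a shift and turn from the pose commanded when the call began; what a row does not reach only later rows make up. A row lasts 1/10 s, in which the tool goes at most 50 mm and 8.59 degrees, less where a joint would pass 70% of its speed; a pose out of reach is approached as far as the arm can. A call with a gripper value outside its range is refused whole. The fingers move at their own pace and stop on an object; FORCE is the grip in N (left out, the last holds). Time passes only in rows, so rows that repeat a pose let the fingers close. It gives the time, the measured TCP pose, the force and the opening at its end, in the units of the state.
- manip.get_state(): the state, without advancing time (a new reading comes with each control period).
- manip.get_image(name): name is "side" or "top"; returns a dict with "frame" (400x640x3 uint8, red, green, blue), "K" (3x3 intrinsics, pixels), "R" (3x3) and "t" (3): a world point X has camera coordinates R X + t. Camera axes: x right, y down, z forward; pixel columns grow to the right and rows downward; lengths in m; the calibration is good to about 2 mm. A picture is of the moment at which its call begins. There is no depth.
- manip.sign_off(): hands the job in, once; it reports no verdict.
The state is a dict: "clock": time; "qpos": joint angles; "qd": joint speeds; "effort": joint torques, N m; "position": TCP position; "ee_rot": TCP orientation; "contact_force": force on the tool from outside, world axes, zero at the start; "moment": the same for the moment, N m; "width": finger opening in m.
Only numpy, scipy, OpenCV 4.12 (cv2) and the standard library are available. Lean on these libraries where they do the work, as an engineer would, in place of code of your own. Each camera call takes 0.05 s, during which the arm holds its last target. There are 200 camera calls.

### The job

Two copper coils are being compared on the lab bench. First take the spare core out of its wooden block and stand it fully down in the empty coil, and let go of it. Then take the core that sits in the coil with the height gauge, pull it gently straight up, part of the way out, until its thin collar is level with the gauge's pointer, and finish while holding it there for the reading; leave both coils standing where they are, the pointer as it is set, and the other things on the bench alone.

Things in the scene. Friction and masses are not known exactly. Their poses are not given: they have to be found in the camera images.
- core: The core to pull, loose, upright, about 130 g, starting fully down in the gauge coil (collar resting on the coil's top). From the foot up: dark steel rod 16 mm in diameter, 74 mm long, bevelled foot; flat aluminium collar 32 mm in diameter, 4 mm thick; round black plastic handle 22 mm in diameter, 48 mm tall. Origin at the centre of the foot, z towards the handle; yaw means nothing.
- core_handle (a point): centre of the black handle of that core, on its axis, half-way up the handle: 26 mm above the middle of the collar (24 mm above the collar's top face); the place to grip
- core_collar (a point): centre of the collar of that core, half-way through its 4 mm thickness, 76 mm above the foot; this is brought level with the pointer
- spare: The spare core, loose, exactly like the other one, starting upright in the wooden block with 34 mm of bare rod showing between the block and the collar. Origin at the centre of its foot, z along the core towards the handle; its yaw means nothing.
- spare_handle (a point): centre of the black handle of the spare core, on its axis, half-way up the handle: 26 mm above the middle of the collar, 102 mm above the foot; the place to grip
- spare_collar (a point): centre of the collar of the spare core, half-way through its thickness, 76 mm above the foot; 2 mm above the coil's top when the core is fully down
- coil_a: The gauge coil: copper winding, round white flanges 76 mm in diameter, wooden base 156 x 90 x 12 mm; loose on the bench, 0.95 kg, top flange 92 mm up. Origin on the underside below the bore's axis, z up; +x points to the pointer tip; gauge post (aluminium bar, top 150 mm above the bench) at x 92, y 34 mm. Gripping the handle across y keeps the fingers clear of the gauge.
- coil_a_mouth (a point): centre of the mouth of the gauge coil's bore, level with the top of its flange, 92 mm above the bench. The bore is 17.2 mm wide and 78 mm deep, vertical.
- pointer_tip (a point): tip of the dark steel pointer of the height gauge, at mid-thickness: a horizontal finger 5 mm wide, 4 mm thick, 54 mm from the bore's axis in the coil's +x direction, reaching from the post slantwise towards the core. Its height was set beforehand by a clamp on the post and is 26 to 48 mm above the top of the coil; it slides up or down if pushed with more than 4 N.
- coil_b: The empty coil: the same coil without a gauge, on a wooden base 96 x 90 mm, standing loose on the bench, 0.9 kg. Origin on the underside below the bore's axis, z up.
- coil_b_mouth (a point): centre of the mouth of the empty coil's bore, level with the top of its flange, 92 mm above the bench. The bore is 17.2 mm wide, 78 mm deep, vertical, with a 3 mm countersink at the mouth. A core fully down has the underside of its collar on the flange.
- block: Wooden storage block, fixed, 70 x 70 mm and 50 mm tall, with one hole 18 mm wide and 40 mm deep in its middle in which the spare core stands. Origin at the centre of the underside.
- meter: Bystander: yellow multimeter lying flat, 78 x 155 x 34 mm, its knob to 44 mm. Origin at the centre of the underside.
- mouse: Bystander: black computer mouse, 105 x 60 x 32 mm. Origin at the centre of the underside.
- board: Bystander: green circuit board on four brass feet, 100 x 130 mm, 23 mm tall with its components. Origin at the centre of the underside.
- driver: Bystander: screwdriver lying flat.

How it is judged:
By the outcome, as a careful person would: the job done as asked, in the order asked, and still so for the second after the job is handed in, while the arm keeps its last pose, push and grip.
It also fails if it takes over 58 s, if anything falls off the work surface, if the arm or the gripper's body presses on something with over 40 N, if the wrist force passes 120 N, or if a joint passes its speed limit or range.

## Working session

There is one attempt and no reset: what is moved stays moved. The work goes in short steps, Python scripts to look and compute and a shell command to move; the robot and the scene stay as the last step left them, time stands still between calls to the robot, and variables do not carry over. Pictures are saved under pics/ and viewed, on a budget of 10 in all, crops included, one or two more only if the job needs it, and the job is handed in when it is done.

```bash
mkdir -p pics; ls; python3 - <<'E'
from rig import manip
import cv2,numpy as np
for n in("side","top"):
    d=manip.get_image(n); cv2.imwrite(f"pics/{n}0.png",d["frame"][:,:,::-1]); np.savez(f"{n}0.npz",**d)
    print(n,d["K"].tolist(),np.round(d["R"],3).tolist(),np.round(d["t"],3).tolist(), np.round(-d["R"].T@d["t"],3))
print(manip.get_state(), manip.grip_point_offset)
E
```

```text
pics
side [[399.8173074620292, 0.0, 328.28509993784064], [0.0, 399.8173074620292, 201.38394988556269], [0.0, 0.0, 1.0]] [[0.999, -0.051, 0.019], [-0.016, -0.608, -0.794], [0.052, 0.792, -0.608]] [-0.588, 0.089, 0.824] [ 0.545 -0.629  0.582]
top [[425.9994915752432, 0.0, 318.0263953412006], [0.0, 425.9994915752432, 202.02668433298604], [0.0, 0.0, 1.0]] [[-0.019, -1.0, -0.004], [-0.975, 0.019, -0.223], [0.224, -0.0, -0.975]] [0.005, 0.606, 0.944] [ 0.38  -0.007  1.056]
{'clock': 0.1, 'qpos': array([ 1.09801140e+00,  2.76535877e-01,  1.50599299e+00, -1.38399384e-05,
        1.36071036e+00, -1.21018344e-01]), 'qd': array([ 0.00123023, -0.00150947, -0.00210867, -0.00185322, -0.00064722,
       -0.00014358]), 'effort': array([ 2.06370118e-03, -4.17696726e+01, -2.46405834e+01, -1.94347290e-04,
        5.81243687e-03, -7.02581332e-06]), 'position': array([0.19792539, 0.53936384, 0.23052926]), 'ee_rot': array([ 0.696032  ,  0.12316891,  0.69636348, -0.12428507]), 'contact_force': array([0.19550156, 0.0781702 , 0.26928442]), 'moment': array([ 0.00671147, -0.02909219,  0.02848893]), 'width': 0.08548397748918402} 0.0187
```

View pics/side0.png

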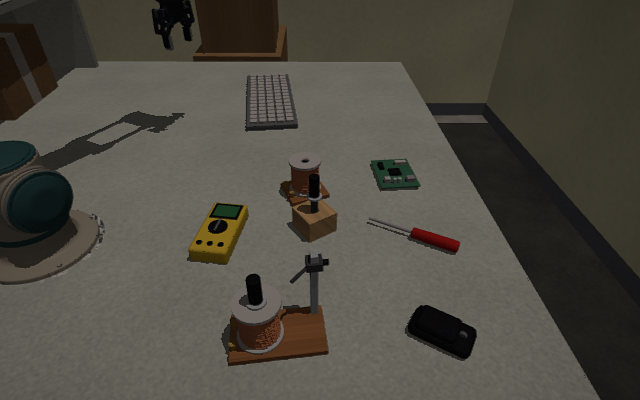

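View pics/top0.png

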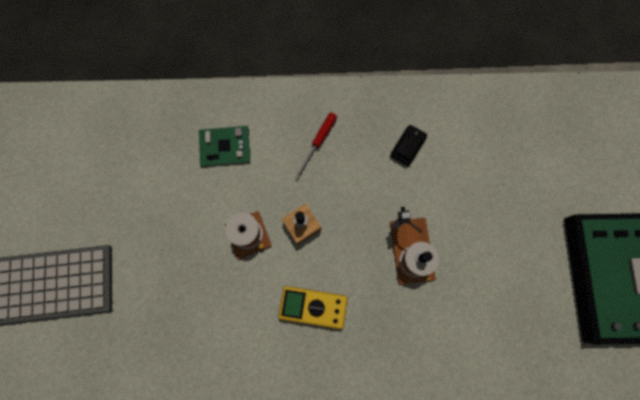

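Side view: gauge coil with core handle at about (254,290), pointer tip (292,281), post (315,262). Spare handle is at (314,190) in the block, and the empty coil mouth at (305,160). Top view: gauge core (424,258), spare (300,218), empty coil (242,230).

```bash
cat > h.py <<'E'
import numpy as np,cv2
from rig import manip
def grab(n,tag=None):
    d=manip.get_image(n)
    if tag: np.savez(tag+".npz",**d)
    return d
def ray(d,p):
    v=d["R"].T@np.linalg.inv(d["K"])@np.array([p[0],p[1],1.]); return -d["R"].T@d["t"],v
def onz(d,p,z):
    c,v=ray(d,p); return c+v*(z-c[2])/v[2]
def proj(d,X):
    u=d["K"]@(d["R"]@np.asarray(X,float)+d["t"]); return u[:2]/u[2]
def tri(d1,p1,d2,p2):
    c1,v1=ray(d1,p1);c2,v2=ray(d2,p2)
    s=np.linalg.lstsq(np.c_[v1,-v2],c2-c1,rcond=None)[0]
    a,b=c1+s[0]*v1,c2+s[1]*v2; return (a+b)/2,np.linalg.norm(a-b)
def crop(d,x,y,w,h,s):
    return cv2.resize(np.ascontiguousarray(d["frame"][y:y+h,x:x+w,::-1]),None,fx=s,fy=s,interpolation=cv2.INTER_CUBIC)
def blobs(d,mask,box,amin=15):
    x,y,w,h=box; m=np.zeros(mask.shape,np.uint8); m[y:y+h,x:x+w]=mask[y:y+h,x:x+w]
    n,_,st,ce=cv2.connectedComponentsWithStats(m)
    return [(st[i].tolist(),ce[i].round(2).tolist()) for i in range(1,n) if st[i][4]>=amin]
E
python3 - <<'E'
from h import *
s=dict(np.load("side0.npz"));t=dict(np.load("top0.npz"))
a=crop(s,225,245,110,120,5); b=crop(s,270,140,80,100,5)[:, :250]
cv2.imwrite("pics/c1.png",np.hstack([a[:500],b]))
a=crop(t,380,200,65,90,6); b=crop(t,220,200,105,90,4)
b=cv2.copyMakeBorder(b,0,a.shape[0]-b.shape[0],0,0,cv2.BORDER_CONSTANT)
cv2.imwrite("pics/c2.png",np.hstack([a[:, :380],b]))
E
```

```text
(no output)
```

View pics/c1.png

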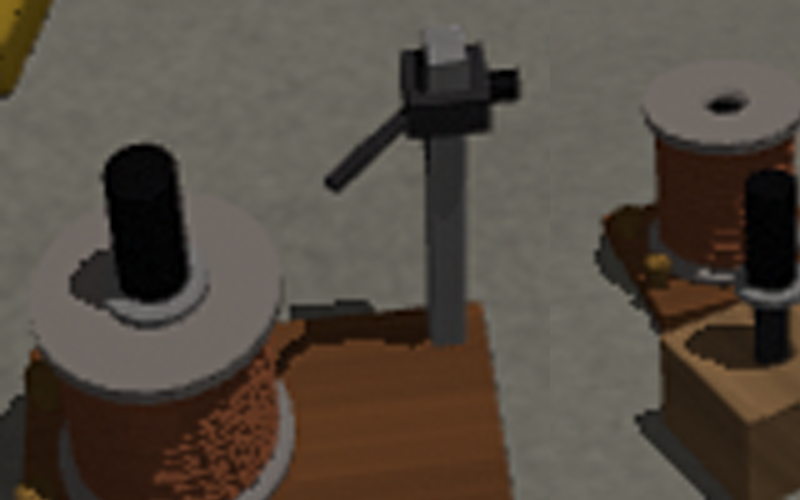

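View pics/c2.png

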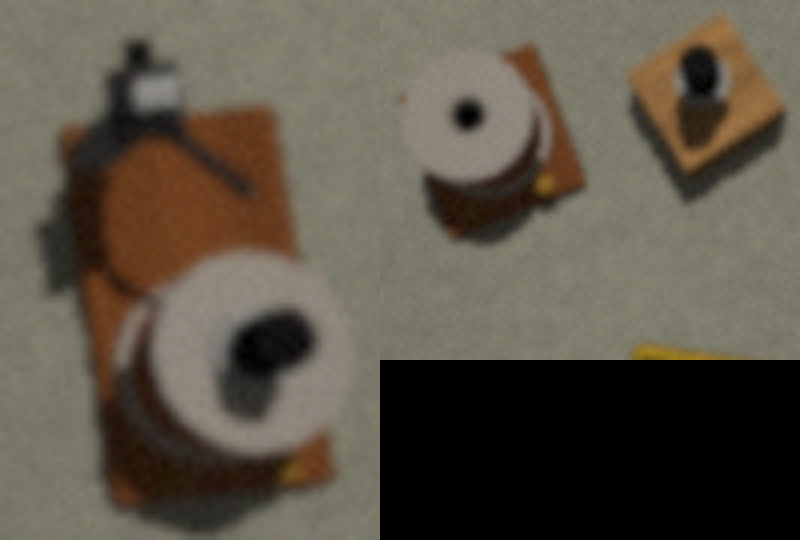

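Crops: the pointer tip is at side (291,281.3), top (421,231). The empty bore mouth is at side (305.3,160.3), top (241.5,228.5). Now for masks and triangulation.

```bash
python3 - <<'E'
from h import *
s=dict(np.load("side0.npz"));t=dict(np.load("top0.npz"))
S=s["frame"].max(2);T=t["frame"].max(2)
def show(n,a,b,z):
    X,e=tri(s,a,t,b); print(n,a,b,'tri',X.round(4),round(e,4),'z-plane side',onz(s,a,z)[:2].round(4),'top',onz(t,b,z)[:2].round(4))
for th in (28,40,):
  print(th,'core',blobs(s,S<th,(240,268,30,45)),blobs(t,T<th,(410,245,30,30)))
  print('spare',blobs(s,S<th,(303,168,22,32)),blobs(t,T<th,(290,207,20,24)))
for th in (50,65): print('hole',blobs(s,S<th,(295,153,20,14),6),blobs(t,T<th,(234,221,16,15),6))
show('tip',(291,281.3),(421,231),.13)
show('mouthB',(305.3,160.3),(241.5,228.5),.092)
# flange fits (top view): compare to bg by value/sat
for nm,d,seed in(('A',t,(408,268)),('B',t,(232,225)),('As',s,(240,310)),('Bs',s,(293,160))):
    im=cv2.cvtColor(d["frame"],cv2.COLOR_RGB2HSV).astype(int)
    sd=np.median(d["frame"][seed[1]-2:seed[1]+3,seed[0]-2:seed[0]+3].reshape(-1,3),axis=0); print(nm,sd,d["frame"][200,360])
E
```

```text
28 core [([246, 274, 16, 31, 405], [253.66, 289.07])] [([419, 253, 12, 10, 81], [424.35, 257.43])]
spare [([309, 174, 10, 24, 230], [313.5, 185.4])] [([297, 213, 7, 11, 57], [299.65, 218.21])]
40 core [([246, 274, 17, 32, 420], [253.74, 289.34])] [([419, 253, 12, 11, 97], [424.28, 257.56])]
spare [([308, 173, 12, 25, 236], [313.45, 185.46])] [([296, 213, 8, 12, 75], [299.63, 218.31])]
hole [([302, 160, 6, 3, 14], [304.36, 160.71])] [([239, 226, 6, 6, 29], [241.62, 228.41])]
hole [([301, 159, 8, 4, 21], [304.67, 160.52])] [([239, 226, 6, 6, 33], [241.58, 228.42])]
tip (291, 281.3) (421, 231) tri [ 0.5209 -0.2316  0.1306] 0.0032 z-plane side [ 0.5193 -0.2315] top [ 0.5226 -0.2315]
mouthB (305.3, 160.3) (241.5, 228.5) tri [0.5421 0.1697 0.0911] 0.0005 z-plane side [0.5419 0.1681] top [0.5422 0.1696]
A [76. 68. 59.] [122 119 105]
B [142. 133. 123.] [122 119 105]
As [109. 103.  98.] [105 102  93]
Bs [111. 104. 100.] [105 102  93]
```

```bash
python3 - <<'E'
from h import *
s=dict(np.load("side0.npz"));t=dict(np.load("top0.npz"))
def show(n,a,b,z):
    X,e=tri(s,a,t,b); print(n,'tri',X.round(4),round(e,4),'zplane side',onz(s,a,z)[:2].round(4),'top',onz(t,b,z)[:2].round(4))
show('core',(253.7,289.2),(424.3,257.5),.120)
show('spare',(313.5,185.4),(299.63,218.3),.112)
# flange edges: extreme pixel columns/rows via saturation/hue: fit ellipse on flange mask using R-B ratio
for nm,d,box,c in(('At',t,(400,235,45,50),(419,259)),('Bt',t,(220,208,45,45),(242,229)),('As',s,(225,275,65,60),(256,300)),('Bs',s,(285,150,40,30),(305,161))):
    x,y,w,h=box; f=d["frame"].astype(float)
    m=np.zeros((400,640),np.uint8)
    ch=(f[...,0]-f[...,1])/f.max(2).clip(1); lum=f.max(2)
    q=((ch>.035)&(ch<.13)&(lum>85)).astype(np.uint8); m[y:y+h,x:x+w]=q[y:y+h,x:x+w]
    m=cv2.morphologyEx(m,cv2.MORPH_OPEN,np.ones((3,3),np.uint8))
    cs,_=cv2.findContours(m,cv2.RETR_EXTERNAL,cv2.CHAIN_APPROX_NONE)
    k=max(cs,key=cv2.contourArea); e=cv2.fitEllipse(cv2.convexHull(k)); print(nm,np.round(e[0],2),np.round(e[1],1),round(e[2]),onz(d,e[0],.092).round(4))
    for r,z in((.038,.092),):
        P=[proj(d,onz(d,e[0],z)+[r*np.cos(a),r*np.sin(a),0]) for a in np.linspace(0,6.28,40)]
        g=cv2.fitEllipse(np.float32(P)); print('   expected',np.round(g[0],2),np.round(g[1],1))
E
```

```text
core tri [ 0.465  -0.2367  0.121 ] 0.0009 zplane side [ 0.4644 -0.2359] top [ 0.4655 -0.2368]
spare tri [0.5587 0.0352 0.1142] 0.001 zplane side [0.5582 0.0381] top [0.5596 0.0353]
At [421.97 258.4 ] [33.1 34.9] 109 [ 0.4662 -0.2383  0.092 ]
   expected [421.98 258.55] [32.9 34.8]
Bt [241.57 227.98] [33. 36.] 43 [0.5434 0.1694 0.092 ]
   expected [241.57 228.12] [32.3 33.7]
As [255.5  302.39] [39.4 51.8] 77 [ 0.4646 -0.2378  0.092 ]
   expected [255.3  303.41] [39.9 51.7]
Bs [304.21 159.56] [17.2 32.9] 89 [0.5394 0.1715 0.092 ]
   expected [304.17 159.84] [17.1 32.7]
```

```bash
python3 - <<'E'
from h import *
from scipy.spatial.transform import Rotation as R
st=manip.get_state(); q=st["ee_rot"]; M=R.from_quat([q[1],q[2],q[3],q[0]]).as_matrix()
y=M[:,1]; print(M.round(3), 'jaw yaw',np.degrees(np.arctan2(y[1],y[0])))
print(np.degrees(np.arctan2(-.2316+.2376,.521-.465)))
t=dict(np.load("top0.npz"))
# base A edges -> orientation
h=cv2.cvtColor(t["frame"],cv2.COLOR_RGB2HSV); f=t["frame"].astype(float); m=((f[...,0]-f[...,2])/f.max(2)>.4).astype(np.uint8); m[:, :385]=0;m[:,440:]=0;m[:210]=0;m[290:]=0
k=max(cv2.findContours(m,0,1)[0],key=cv2.contourArea); b=cv2.boxPoints(cv2.minAreaRect(k)); print(b.tolist(),[onz(t,p,.012).round(3).tolist() for p in b])
E
```

```text
[[-0.001  0.345  0.939]
 [-0.001  0.939 -0.345]
 [-1.    -0.002 -0.   ]] jaw yaw 69.84543388293562
6.115503566285414
[[389.0057373046875, 222.43663024902344], [425.2154541015625, 216.7788543701172], [435.04388427734375, 279.6806640625], [398.83416748046875, 285.33843994140625]] [[0.564, -0.182, 0.012], [0.576, -0.273, 0.012], [0.422, -0.285, 0.012], [0.41, -0.197, 0.012]]<stdin>:8: RuntimeWarning: invalid value encountered in divide
```

```bash
python3 -m crank '{"grip":[1,1,1,1,1,1,1,1,1,1,1,1,1,1,1,1,1,1,1,1],"slide":[[36.1,-50.4,0],[36.1,-50.4,0],[36.1,-50.4,0],[36.1,-50.4,0],[36.1,-50.4,0],[36.1,-50.4,0],[36.1,-50.4,0],[36.1,-50.4,0],[36.1,-50.4,0],[36.1,-50.4,0],[36.1,-50.4,0],[36.1,-50.4,0],[36.1,-50.4,0],[36.1,-50.4,0],[36.1,-50.4,0],[36.1,-50.4,0],[36.1,-50.4,0],[36.1,-50.4,0],[36.1,-50.4,0],[36.1,-50.4,0]],"roll":[25.5,25.5,25.5,25.5,25.5,25.5,25.5,25.5,25.5,25.5,25.5,25.5,25.5,25.5,25.5,25.5,25.5,25.5,25.5,25.5]}' 30
python3 - <<'E'
from h import *
s=grab("side","side1")
cv2.imwrite("pics/s1.png",crop(s,230,40,160,220,3)[:600])
E
```

```text
clock: 2.1
position: [0.559, 0.0363, 0.2315]
ee_rot: [0.706, -0.033, 0.706, 0.033]
contact_force: [0.1, 0.3, -0.7]
width: 0.0855
```

View pics/s1.png

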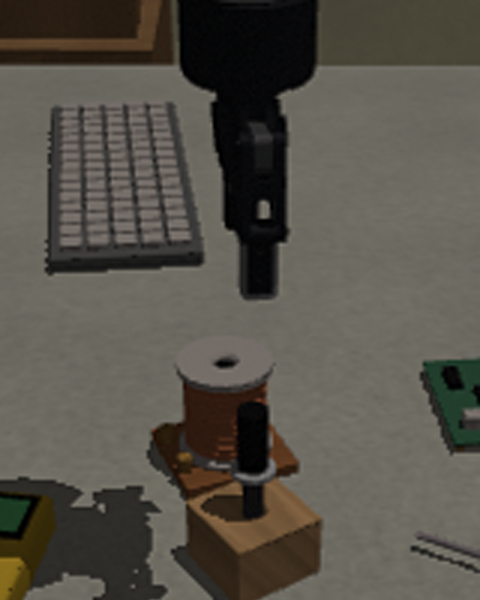

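```bash
python3 -m crank '{"grip":[1,1,1,1,1,1,0.15,0.15,0.15,0.15,0.15,0.15,0.15,0.15],"slide":[[0,-0.1,-3],[0,-0.1,-6],[0,-0.1,-9],[0,-0.1,-12],[0,-0.1,-13.7],[0,-0.1,-13.7],[0,-0.1,-13.7],[0,-0.1,-13.7],[0,-0.1,-13.7],[0,-0.1,-13.7],[0,-0.1,-13.7],[0,-0.1,-13.7],[0,-0.1,-13.7],[0,-0.1,-13.7]],"roll":[0,0,0,0,0,0,0,0,0,0,0,0,0,0]}' 35
```

```text
clock: 3.55
position: [0.5598, 0.0351, 0.0953]
ee_rot: [0.707, -0.033, 0.706, 0.033]
contact_force: [-0.3, 0.8, 5.8]
width: 0.0213
```

```bash
python3 -m crank '{"grip":[0.15,0.15,0.15,0.15,0.15,0.15,0.15,0.15,0.15,0.15],"slide":[[0,0,0.5],[0,0,1.5],[0,0,3],[0,0,5],[0,0,7],[0,0,9],[0,0,10.5],[0,0,11],[0,0,11],[0,0,11]],"roll":[0,0,0,0,0,0,0,0,0,0]}'
python3 -m crank '{"grip":[0.15,0.15,0.15,0.15,0.15,0.15,0.15],"slide":[[-0.4,3,0],[-0.9,6,0],[-1.3,9,0],[-1.6,12,0],[-1.75,13.4,0],[-1.75,13.4,0],[-1.75,13.4,0]],"roll":[0,0,0,0,0,0,0]}'
python3 - <<'E'
from h import *
s=grab("side","side2");t=grab("top","top2");print(manip.get_state()["position"],manip.get_state()["width"],manip.get_state()["contact_force"])
a=crop(s,270,90,70,110,5); b=crop(t,210,190,80,90,5)
b=cv2.copyMakeBorder(b,0,a.shape[0]-b.shape[0],0,0,cv2.BORDER_CONSTANT)
cv2.imwrite("pics/c3.png",np.hstack([a,b]))
E
```

```text
clock: 4.55
position: [0.5585, 0.0347, 0.2036]
ee_rot: [0.706, -0.033, 0.707, 0.033]
contact_force: [-0.3, 0.9, -1.0]
width: 0.021
clock: 5.25
position: [0.5415, 0.168, 0.2037]
ee_rot: [0.706, -0.034, 0.707, 0.033]
contact_force: [-0.4, 0.2, -2.1]
width: 0.0212
[0.54178326 0.16750301 0.20405474] 0.02122086124691051 [-0.06148133 -0.10201698 -1.14714655]
```

View pics/c3.png

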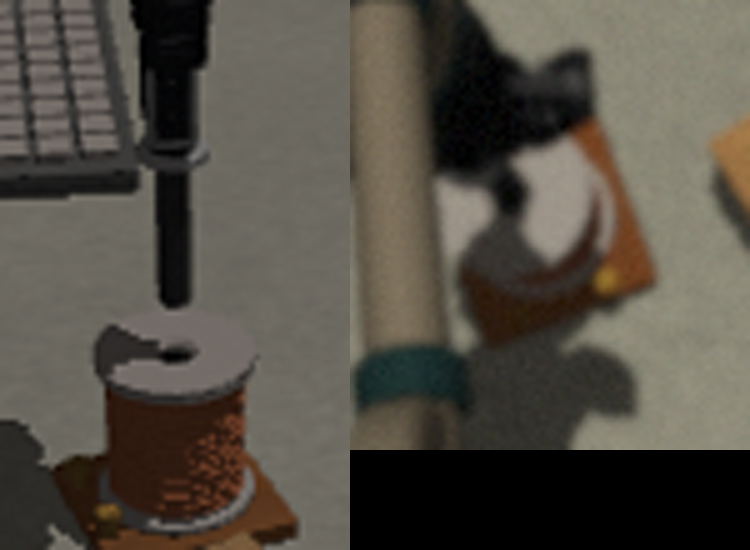

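```bash
python3 - <<'E'
from h import *
s=dict(np.load("side2.npz")); S=s["frame"].max(2)
for y in range(118,153,2):
    r=S[y,290:320]; m=np.where(r<60)[0]+290; print(y,m.min() if len(m) else None,m.max() if len(m) else None, end='; ')
print()
for z in (.196,.16,.121,.092): print(z,proj(s,[.5418,.1675,z]).round(2))
print(proj(s,[.5422,.1692,.092]))
print(blobs(s,S<65,(297,155,18,12),6), S[150:154,300:310])
E
```

```text
118 294 308; 120 291 307; 122 290 309; 124 290 307; 126 290 307; 128 290 307; 130 301 307; 132 301 307; 134 301 307; 136 301 307; 138 301 307; 140 301 307; 142 301 307; 144 301 307; 146 301 307; 148 302 307; 150 302 307; 152 None None; 
0.196 [304.46 119.32]
0.16 [304.75 134.22]
0.121 [305.04 149.55]
0.092 [305.25 160.45]
[305.41474616 160.05967545]
[([297, 157, 12, 6, 40], [301.82, 159.95])] [[109 104  42  11   9  14  24  46  94 108]
 [107 110 103  46  37  47  75  93 110 107]
 [113 116 117 120 121 120 119 117 116 113]
 [114 114 115 115 116 116 115 114 115 115]]
```

Foot column 304.2 against hole 304.5, rows consistent: within about 1 mm. Lowering to just inside the mouth.

```bash
python3 -m crank '{"grip":[0.15,0.15,0.15,0.15,0.15,0.15,0.15,0.15,0.15],"slide":[[0.05,0.1,-1],[0.05,0.1,-2],[0.05,0.1,-2.4],[0.05,0.1,-2.7],[0.05,0.1,-3],[0.05,0.1,-3.3],[0.05,0.1,-3.6],[0.05,0.1,-3.6],[0.05,0.1,-3.6]],"roll":[0,0,0,0,0,0,0,0,0]}'
```

```text
clock: 6.25
position: [0.5417, 0.1699, 0.168]
ee_rot: [0.706, -0.033, 0.707, 0.033]
contact_force: [-1.2, 0.3, -1.4]
width: 0.0215
```

```bash
python3 -m crank '{"grip":[0.15,0.15,0.15,0.15,0.15,0.15,0.15,0.15],"slide":[[0,0,-0.4],[0,0,-0.8],[0,0,-1.2],[0,0,-1.6],[0,0,-2],[0,0,-2.4],[0,0,-2.4],[0,0,-2.4]],"roll":[0,0,0,0,0,0,0,0]}'
```

```text
clock: 7.05
position: [0.5417, 0.1698, 0.1436]
ee_rot: [0.706, -0.033, 0.707, 0.033]
contact_force: [-2.2, 1.4, -1.8]
width: 0.0213
```

```bash
python3 -m crank '{"grip":[0.15,0.15,0.15,0.15,0.15,0.15,0.15,0.15,0.15,0.15,0.15],"slide":[[-0.03,0.02,-0.5],[-0.03,0.02,-1],[-0.03,0.02,-1.5],[-0.03,0.02,-2],[-0.03,0.02,-2.5],[-0.03,0.02,-3],[-0.03,0.02,-3.4],[-0.03,0.02,-3.7],[-0.03,0.02,-3.9],[-0.03,0.02,-3.9],[-0.03,0.02,-3.9]],"roll":[0,0,0,0,0,0,0,0,0,0,0]}'
```

```text
clock: 8.15
position: [0.5414, 0.1701, 0.1046]
ee_rot: [0.706, -0.033, 0.707, 0.033]
contact_force: [-3.3, 2.3, -1.5]
width: 0.021
```

Going fine. Next: lower the last few mm until contact shows.

```bash
python3 -m crank '{"grip":[0.15,0.15,0.15,0.15,0.15,0.15],"slide":[[-0.06,0.04,-0.1],[-0.06,0.04,-0.2],[-0.06,0.04,-0.3],[-0.06,0.04,-0.35],[-0.06,0.04,-0.35],[-0.06,0.04,-0.35]],"roll":[0,0,0,0,0,0]}'
```

```text
clock: 8.75
position: [0.5414, 0.1703, 0.1033]
ee_rot: [0.707, -0.033, 0.706, 0.033]
contact_force: [-6.7, 1.7, 9.0]
width: 0.0212
```

```bash
python3 -m crank '{"grip":[0.4,0.7,1,1,1,1,1,1,1,1,1,1],"slide":[[0,0,0],[0,0,0],[0,0,0],[0,0,0],[0,0,0],[0,0,2],[0,0,5],[0,0,9],[0,0,13],[0,0,14],[0,0,14],[0,0,14]],"roll":[0,0,0,0,0,0,0,0,0,0,0,0]}'
python3 - <<'E'
from h import *
s=grab("side","side3"); cv2.imwrite("pics/c4.png",crop(s,265,110,80,110,5))
print(blobs(s,s["frame"].max(2)<40,(290,125,30,40)),proj(s,[.5418,.170,.12]),proj(s,[.5418,.170,.144]),proj(s,[.5418,.170,.096]))
E
```

```text
clock: 9.95
position: [0.5405, 0.1702, 0.2405]
ee_rot: [0.706, -0.033, 0.707, 0.033]
contact_force: [0.0, -0.2, 0.1]
width: 0.0855
[([290, 125, 7, 3, 21], [293.0, 126.0]), ([299, 138, 10, 23, 186], [304.09, 148.99])] [305.04066017 149.38053815] [304.86318885 140.0639658 ] [305.2125545  158.40433945]
```

View pics/c4.png

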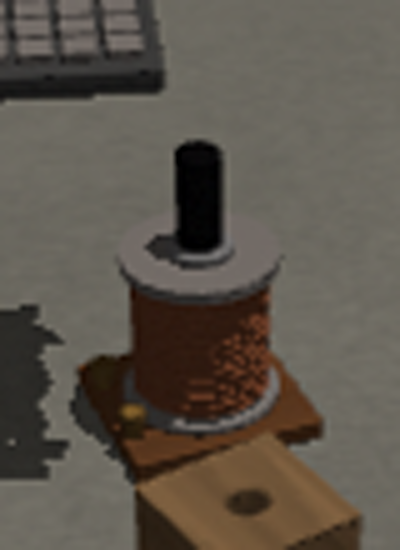

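Spare is fully down (collar on flange). Moving above the gauge core, then calibrating against the known seated spare.

```bash
python3 -m crank '{"grip":[1,1,1,1,1,1,1,1,1,1,1,1,1],"slide":[[-7.6,-40.7,0],[-7.6,-40.7,0],[-7.6,-40.7,0],[-7.6,-40.7,0],[-7.6,-40.7,0],[-7.6,-40.7,0],[-7.6,-40.7,0],[-7.6,-40.7,0],[-7.6,-40.7,0],[-7.6,-40.7,0],[-7.6,-40.7,0],[-7.6,-40.7,0],[-7.6,-40.7,0]],"roll":[0,0,0,0,0,0,0,0,0,0,0,0,0]}'
python3 - <<'E'
from h import *
s=grab("side","side4");t=grab("top","top4")
S=s["frame"].max(2);T=t["frame"].max(2)
bs=blobs(s,S<40,(292,130,25,40));bt=blobs(t,T<40,(230,210,25,35)); print(bs,bt)
for a in bs:
  for b in bt:
    print(tri(s,a[1],t,b[1]),onz(s,a[1],.12),onz(t,b[1],.12))
print(manip.get_state()["position"])
print(blobs(s,S<40,(235,265,40,50)))
E
```

```text
clock: 11.3
position: [0.4656, -0.2348, 0.2417]
ee_rot: [0.706, -0.034, 0.706, 0.034]
contact_force: [-0.2, -0.7, 0.4]
width: 0.0852
[([300, 138, 9, 22, 182], [304.12, 148.77])] [([234, 222, 11, 11, 82], [239.4, 226.82])]
(array([0.54033691, 0.1686515 , 0.12255353]), np.float64(0.0012270198131694272)) [0.53970845 0.17281001 0.12      ] [0.54139567 0.16922444 0.12      ]
[ 0.46557739 -0.23527033  0.24194695]
[([246, 274, 16, 32, 409], [253.62, 289.18])]
```

```bash
python3 -m crank '{"grip":[1,1,1,1,1,1,1,0.6,0.45,0.35,0.3,0.28,0.28],"slide":[[0,0,-3],[0,0,-6],[0,0,-9],[0,0,-12],[0,0,-13.5],[0,0,-13.9],[0,0,-13.9],[0,0,-13.9],[0,0,-13.9],[0,0,-13.9],[0,0,-13.9],[0,0,-13.9],[0,0,-13.9]],"roll":[0,0,0,0,0,0,0,0,0,0,0,0,0]}' 25
python3 - <<'E'
from h import *
t=grab("top","top5");s=grab("side","side5");print(manip.get_state()["position"],manip.get_state()["width"])
a=crop(s,225,225,110,120,4);b=crop(t,385,200,70,100,4);b=cv2.copyMakeBorder(b,0,80,0,0,0);cv2.imwrite("pics/c5.png",np.hstack([a,b]))
E
```

```text
clock: 12.7
position: [0.4653, -0.2366, 0.103]
ee_rot: [0.706, -0.033, 0.706, 0.033]
contact_force: [0.2, 0.5, 0.7]
width: 0.0245
[ 0.4652276  -0.23662056  0.10282309] 0.02407487136429981
```

View pics/c5.png

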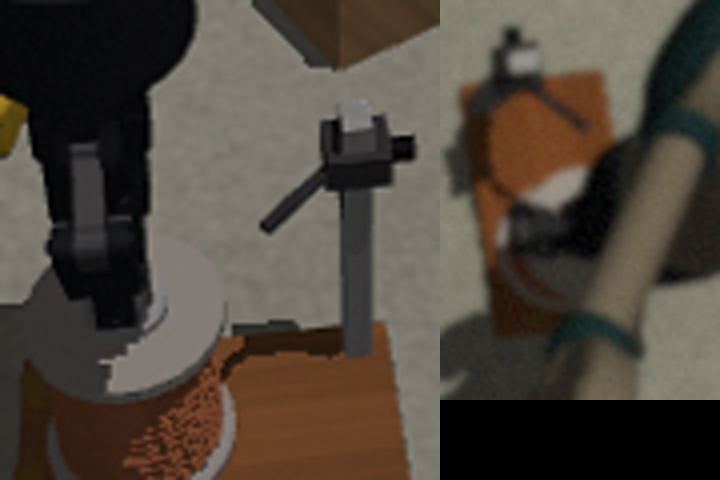

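```bash
python3 -m crank '{"grip":[0.15,0.15,0.15,0.15,0.15],"slide":[[0,0,0],[0,0,0],[0,0,0],[0,0,0],[0,0,0]],"roll":[0,0,0,0,0]}' 30
python3 - <<'E'
from h import *
s=dict(np.load("side0.npz"));t=dict(np.load("top0.npz"))
C=np.array([.4652,-.2366,.12]); a=np.radians(5.5); tip=(291.2,281.4); tt=(421,231)
ds=np.array([253.65,289.2])-proj(s,C); dt=np.array([424.3,257.5])-proj(t,C); print('bias',ds,dt)
for z in(.118,.122,.126,.130,.134,.138,.142):
    P=[C[0]+.0535*np.cos(a),C[1]+.0535*np.sin(a),z]; print(z,(proj(s,P)+ds).round(2),(proj(t,P)+dt).round(2))
print(tri(s,np.array(tip)-ds,t,np.array(tt)-dt))
E
```

```text
clock: 13.3
position: [0.4653, -0.2367, 0.1029]
ee_rot: [0.706, -0.033, 0.706, 0.033]
contact_force: [0.5, -0.7, 1.2]
width: 0.0209
bias [-0.57029509 -0.33384557] [ 0.09711372 -0.16264345]
0.118 [290.15 286.4 ] [419.99 233.54]
0.122 [290.04 284.61] [420.4  233.27]
0.126 [289.94 282.81] [420.82 232.99]
0.13 [289.83 280.99] [421.24 232.72]
0.134 [289.73 279.15] [421.67 232.44]
0.138 [289.62 277.3 ] [422.09 232.15]
0.142 [289.51 275.43] [422.53 231.87]
(array([ 0.52138613, -0.23152531,  0.12938085]), np.float64(0.0019455433306602935))
```

```bash
python3 -m crank '{"grip":[0.15,0.15,0.15,0.15,0.15,0.15,0.15,0.15,0.15,0.15,0.15,0.15,0.15,0.15,0.15],"slide":[[0,0,0.2],[0,0,0.5],[0,0,0.8],[0,0,1.1],[0,0,1.4],[0,0,1.7],[0,0,2],[0,0,2.3],[0,0,2.6],[0,0,2.9],[0,0,3.2],[0,0,3.4],[0,0,3.5],[0,0,3.5],[0,0,3.5]],"roll":[0,0,0,0,0,0,0,0,0,0,0,0,0,0,0]}'
python3 - <<'E'
from h import *
s=grab("side","side6");print(manip.get_state()["position"],manip.get_state()["width"])
cv2.imwrite("pics/c6.png",crop(s,228,255,80,60,9))
for z in(.123,.127,.129,.131): print(z,proj(s,[.4652,-.2366-.016,z]).round(2))
E
```

```text
clock: 14.8
position: [0.4652, -0.2365, 0.1378]
ee_rot: [0.706, -0.033, 0.706, 0.033]
contact_force: [-0.1, -0.1, -1.2]
width: 0.0211
[ 0.4652195  -0.23653385  0.13776165] 0.021441029023759425
0.123 [252.96 296.89]
0.127 [252.69 295.07]
0.129 [252.55 294.16]
0.131 [252.42 293.24]
```

View pics/c6.png

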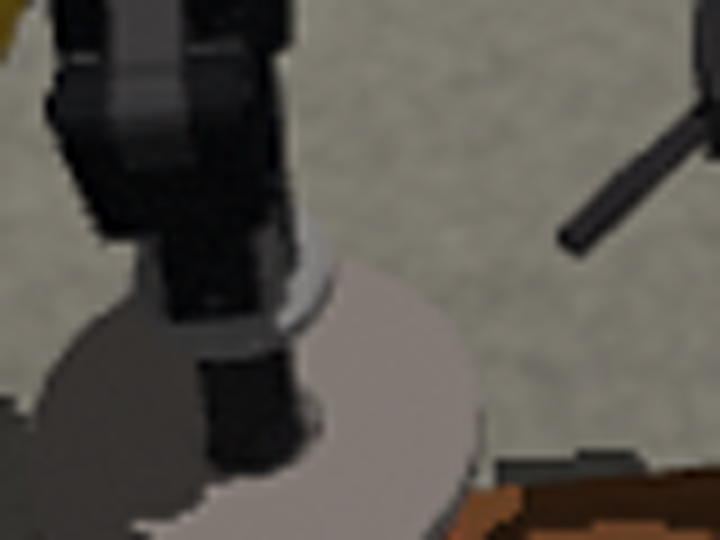

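```bash
python3 - <<'E'
from h import *
s=dict(np.load("side6.npz"));S=s["frame"].max(2).astype(int)
print('tip rows 277-286, cols 286-300');print(S[277:287,286:300])
print('collar rows 288-300 cols 246-264');print(S[283:302,244:266])
b=np.array([-.57,-.33]); o=np.array([.4652,-.2366,0]);a=np.radians(5.5)
ux=np.array([np.cos(a),np.sin(a),0]);uy=np.array([-ux[1],ux[0],0])
d=np.array([38,34])/np.hypot(38,34); dirv=d[0]*ux+d[1]*uy; n=-d[1]*ux+d[0]*uy
for z in(.127,.129,.131):
  T=o+.054*ux+[0,0,z]; P=[proj(s,T+n*i*.0025+[0,0,k*.002])+b for i in(-1,1) for k in(-1,1)]
  print(z,'tip corners',np.round(P,1).tolist())
  C=o+[0,0,z]; r=[[proj(s,C+[.016*np.cos(q),.016*np.sin(q),k*.002])+b for q in np.linspace(0,6.28,60)] for k in(-1,1)]
  print('  collar bottom/top faces: row max',[round(max(p[1] for p in f),2) for f in r],'col max',[round(max(p[0] for p in f),2) for f in r])
E
```

```text
tip rows 277-286, cols 286-300
[[123 123 121 122 125 127 118  71  35  39  38  29  39  91]
 [121 120 120 121 124 117  70  35  39  37  25  43  93 127]
 [121 118 121 124 113  69  37  40  35  24  43  93 128 127]
 [119 118 124 115  52  35  41  38  21  47  91 128 125 123]
 [120 122 123 109  15  29  38  20  56 110 128 122 122 119]
 [124 125 123 115  68  25  22  56 107 125 121 119 118 118]
 [124 126 123 125 123  94  69 107 128 124 119 118 116 119]
 [123 122 119 122 125 126 126 127 125 123 119 118 117 119]
 [118 116 116 119 124 123 122 123 123 122 119 116 117 120]
 [115 113 114 117 120 121 120 122 122 121 119 119 120 121]]
collar rows 288-300 cols 246-264
[[ 40  23   7  10  10   9   7   8   8  10   9   9  27  52  51  43  39 106
  129 125 123 121]
 [ 42  33   8   7   8   9  11   9  11  11   9   9  23  52  49  43  45 107
  128 124 120 116]
 [ 44  41   8   7   8   9   8  10  12   9  10  11  27  51  49  48  78 131
  127 121 107 116]
 [ 43  42  17   9   9  11   6   9   9  12  11  10  20  41  49  66 117 130
  126 116  84 119]
 [ 43  41  24   8   9   6   9  12  10   8  11   9  17  41  49  63 115 128
[... 1246 characters left out ...]
  53  54  50  14  17  16  16  16  16  13  14  16  23  52
   93  97 131 129]]
0.127 tip corners [[291.5, 284.1], [291.4, 282.3], [289.1, 282.4], [289.0, 280.6]]
  collar bottom/top faces: row max [np.float64(295.66), np.float64(293.83)] col max [np.float64(264.37), np.float64(264.16)]
0.129 tip corners [[291.5, 283.2], [291.4, 281.3], [289.0, 281.5], [288.9, 279.7]]
  collar bottom/top faces: row max [np.float64(294.75), np.float64(292.91)] col max [np.float64(264.27), np.float64(264.05)]
0.131 tip corners [[291.4, 282.3], [291.3, 280.4], [289.0, 280.6], [288.9, 278.7]]
  collar bottom/top faces: row max [np.float64(293.83), np.float64(291.99)] col max [np.float64(264.16), np.float64(263.95)]
```

Same-image comparison: collar lower rim at row 294.45 (z≈129.5 mm), tip bottom corner at row 283.0 (≈129 mm). The collar is about 0.5 mm high, so a small trim, a final check, then hand-in.

```bash
python3 -m crank '{"grip":[0.15,0.15,0.15,0.15,0.15,0.15],"slide":[[0,0,-0.04],[0,0,-0.04],[0,0,-0.04],[0,0,-0.04],[0,0,-0.04],[0,0,-0.04]],"roll":[0,0,0,0,0,0]}'
python3 - <<'E'
from h import *
s=grab("side","side7");S=s["frame"].max(2).astype(int); s0=dict(np.load("side0.npz"))["frame"].max(2).astype(int)
print(S[291:298,250:256]); print('tip moved?',abs(S[275:286,286:300]-s0[275:286,286:300]).max()); print('B',abs(S[150:200,285:330]-np.load("side3.npz")["frame"].max(2).astype(int)[150:200,285:330]).max())
print('baseA diff',abs(S[320:360,225:330]-s0[320:360,225:330]).mean(), manip.get_state()["position"],manip.get_state()["width"],manip.get_state()["contact_force"])
manip.sign_off()
E
```

```text
clock: 15.45
position: [0.4652, -0.2366, 0.1374]
ee_rot: [0.706, -0.033, 0.706, 0.033]
contact_force: [0.5, 0.5, -1.0]
width: 0.021
[[52 51 54 52 52 51]
 [51 52 50 50 51 52]
 [53 53 53 52 51 54]
 [52 53 52 51 53 54]
 [22 22 23 22 22 12]
 [22 13 16 15 15 15]
 [30 14 17 16 17 16]]
tip moved? 19
B 17
baseA diff 13.349761904761905 [ 0.46523407 -0.23655419  0.13740828] 0.021309018802268164 [-0.27139782  0.50475412 -0.45306765]
the job is handed in; nothing more can be done
```

The job is handed in at about 15.5 s of the 58 s allowed. The spare core stands released in the empty coil. The gauge core is held part-way out with its collar about level with the pointer.

- **Spare core:** I lifted it from the block, lowered it into the empty coil and let go. The picture afterwards shows its collar resting on the flange. That part of the image had not changed at the final check.
- **Gauge core:** I pulled it straight up about 34.5 mm, which puts the collar centre near z = 0.129 m. I estimated the pointer tip at 0.1288 to 0.1294 m. A same-image comparison put the collar about 0.5 mm high, so I lowered it 0.4 mm before handing in. I estimate the remaining error at about 1 mm. The core is firmly gripped, with the fingers 21 mm apart and almost no force on the tool.
- **Pointer:** The pixels around its tip are unchanged from the start, within image noise.

**Checks that disagreed:**
- The two cameras differed by 1 to 3 mm, so I corrected for that using where the gripper actually closed on the cores.
- The final comparison of the area around the gauge coil's base showed a mean difference of about 13 grey levels. I think this is the arm's shadow, because the earlier close-up with the gripper around the handle showed the coil in place, but I did not confirm it separately.
- While seating the spare, I read up to 9 N upward and 7 N sideways on the tool. Both were gone after release.

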